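# Zero the meter and hold its probe on the sawn rock

### The job

Take a reading on the sawn rock sample: with the probe still in its stand, press the meter's large round key fully down and let it come up, then do the same with the small round key, leaving the bar-shaped key alone. Then take the probe by its square handle, lift it out of the stand and set its tip inside the ring drawn on the rock's sloping sawn face, square to that face, pressing lightly so that the sprung tip goes about halfway in. The job finishes while you are still holding the probe there at that light push; don't shift the tilted stage or disturb the jar, the rock core or the hammer.

Things in the scene. Friction and masses are not known exactly. Their poses are not given: they have to be found in the camera images.
- console: the meter: fixed grey box 150 x 190 mm, 40 mm high, with a flat display along one long side and a row of three white keys beside it: large round, bar-shaped in the middle, small round. Origin at the centre of its underside; x points from keys to display, y along the row towards the large key, z up
- key_large_top (a point): centre of the top of the meter's large round key (34 mm across); frame as the meter's. Key tops stand 62 mm above the bench, 10 mm above their black collars; they go down 6 mm against a spring (1.5 N to start, 5 N fully down) and come up by themselves
- key_small_top (a point): centre of the top of the small round key (20 mm across), 118 mm from the large one along the row; same height, travel and spring
- key_bar_top (a point): centre of the top of the bar-shaped key (44 x 16 mm, long side across the row) between the two round ones, 59 mm from each; to be left alone
- key_large (a joint): how far the large round key is pressed, m: 0 up, 0.006 fully down
- key_small (a joint): how far the small round key is pressed, m: 0 up, 0.006 fully down
- key_bar (a joint): how far the bar-shaped key is pressed, m: 0 up, 0.006 fully down
- holder: probe stand: fixed aluminium block 85 x 85 x 64 mm high with an upright through hole 24 mm wide in its middle; origin at the centre of its underside, z up
- probe: hand probe, 0.13 to 0.21 kg, upright in the stand. z runs along it from tip to handle; origin at the underside of its flange (36 mm across, 6 mm thick) that rests on the stand's top. Above: black handle 26 x 26 mm square, sides along x and y, from 6 to 69 mm above the origin, with a 4 mm cap. Below: steel barrel 18 mm thick, 40 mm long, then the sprung tip, 8 mm thick
- probe_grip (a point): point on the probe's axis in the middle of the handle, 40 mm above the origin: the place to grip from above; axes as the probe's
- probe_tip (a point): the very end of the probe's rounded sprung tip, 56 mm below the probe's origin when out (it moves up into the barrel when pressed); z axis along the probe from tip to handle
- plunger (a joint): how far the sprung tip is pushed in, m: 0 out, 0.012 fully in; the spring takes 1.4 N to start, 4 N halfway, 6.8 N fully in
- stage: tilting stage: fixed grey base 130 x 155 x 12 mm with two cheeks 62 mm high either side of a cradle holding a seven-sided sawn rock slab about 100 mm across; stiff hinge set at a slope of 11 to 22 degrees, the face leaning to the base's -x side (the robot's side). Origin at the centre of its underside, z up
- spot (a point): centre of the ring (22 mm across, dark line) drawn on the flat sawn face of the rock, about 90 mm above the bench; z axis is the face's outward normal, square to the face
- jar: closed glass sample jar, 56 mm across, 85 mm high; origin at the centre of its underside; to be left alone
- core: loose stub of grey rock core standing on end, 48 mm across, 55 mm high; origin at the centre of its underside; to be left alone
- hammer: hammer lying on the bench, 260 mm long; to be left alone
There are look-alikes about, which are no part of the job. Of the things that look like the probe, the smaller one is meant.

How it is judged (in metres and radians):
On the way, in this order (a step that is already met when the one before it is completed fails the run):
1. the large round key is pressed down, the probe still in its stand (value of joint key_large above 0.004 m and z of probe in the frame of holder below 0.08 m), for 0.04 s.
2. the large round key is up again (value of joint key_large below 0.0015 m), for 0.04 s.
3. the small round key is pressed down, the probe still in its stand (value of joint key_small above 0.004 m and z of probe in the frame of holder below 0.08 m), for 0.04 s.
4. the small round key is up again (value of joint key_small below 0.0015 m), for 0.04 s.
5. the probe is lifted clear out of its stand (z of probe in the frame of holder above 0.122 m and contact force between the fingers and probe above 1 N), for 0.04 s.
At the end, for the whole second after the job is handed in: probe held in the fingers at rest, off its stand, tip within 8 mm of the ring's centre, axis within 7.4 deg of square to the face, sprung tip 2.5 to 9.8 mm in, pressing the rock with 1 to 12 N; rock face shifted under 6 mm, all keys up (distance between probe_tip and spot below 0.008 m and angle between the z axis of probe and the z axis of spot, either way round below 0.13 rad and value of joint plunger between 0.0025 and 0.0098 m and contact force between probe and stage between 1 and 12 N and contact force between the fingers and probe above 1 N and contact force between probe and holder below 0.2 N and linear speed of probe below 0.03 m/s and distance of spot from where it was at the start of the episode below 0.006 m and value of joint each of key_large, key_small, key_bar below 0.0015 m); the arm keeps its last pose, push and grip.
It fails at once if the bar-shaped key is pressed (value of joint key_bar above 0.003 m).
It fails at once if both round keys are pressed at once (value of joint each of key_large, key_small above 0.003 m).
It fails at once if the probe is pushed hard against the rock or stage (over 20 N) (contact force between probe and stage above 20 N).
It fails at once if the stage's tilted face is shifted by more than 8 mm (distance of spot from where it was at the start of the episode above 0.008 m).
It fails at once if the jar, the core or the hammer is disturbed (moved more than 20 mm) (distance of any of jar, core, hammer from where it was at the start of the episode above 0.02 m).
It also fails if it takes over 61 s, if anything falls off the work surface, if the arm or the gripper's body presses on something with over 40 N, if the wrist force passes 120 N, or if a joint passes its speed limit or range.

### The arm

A 7-joint arm with a two-finger parallel gripper is mounted at the origin on the work surface. World frame = base frame: x ahead of the robot, y to its left, z up, the work surface at z = 0. Lengths are in mm, angles in rad, forces in N, time in s.
With the tool pointing down it reaches from about 400 to 900 mm from the base axis. Payload 5.6 kg.
Tool frame: the origin (TCP) lies between the finger pads; the fingertips stand 22 mm ahead of it and the grasp point (between the pads) lies 3 mm ahead of it; z points along the fingers, y is the direction in which the jaws open and shut (so a half turn about z gives the same grasp; the last joint's range is limited). The gripper opens to 92 mm and grips with 3 to 60 N. Pads are 20 mm wide; open, the fingers measure 128 mm over their backs; the gripper's body (75 mm by 189 mm) begins 69 mm behind the grasp point.
Start: joints at [1.217, 0.468, -0.012, 1.603, 0.006, 1.071, -0.056], TCP at [198.742, -618.878, 236.592] pointing down, gripper open.
Joint ranges: [-2.53, 2.53], [-0.31, 2.02], [-1.57, 1.55], [0.28, 2.44], [-1.29, 4.43], [0.15, 1.84], [-2.92, 2.92]. Speed limits (rad/s): [2.57, 2.57, 3.14, 3.14, 3.14, 3.14, 3.14].

### API

Orientations are given as a rotation vector (axis times angle).
In Python, from bench import manip gives the robot as it stands.
- The arm moves only by the shell command python3 -m crank 'ROWS' [OPENING]. ROWS is JSON, a list of rows, each a list of 2 entries, a list of its own where there are three numbers: the shift along the tool's x, y, z in units of 30 mm (1.0 is 30 mm), then the turn, a rotation vector about the tool's x, y, z in units of 8 degrees (1.0 is 8 degrees). In form: [[[x, y, z], [rx, ry, rz]], ...]. A call has 1 to 5 rows; each row is the pose to reach, as a shift and turn from the pose measured when the call began, along the tool's axes at that moment; what a row does not reach only later rows make up. A row lasts 1/10 s, in which the tool goes at most 50 mm and 8.59 degrees, less where a joint would pass 70% of its speed; a pose out of reach is approached as far as the arm can. A call with a gripper value outside its range is refused whole. OPENING is the closure in counts, from 0 (fully open) to 255 (shut), set as the call begins (- or left out, the last holds). The fingers move at their own pace and stop on an object; the grip force is fixed at half the most. Time passes only in rows, so rows that repeat a pose let the fingers close. It gives the time, the measured TCP pose, the force and the opening at its end, in the units of the state.
- manip.get_state(): the state, without advancing time (a new reading comes with each control period).
- manip.capture(name): name is "scene" or "top" or "wrist"; returns a dict with "frame" (480x640x3 uint8, blue, green, red), "z_map" (480x640 float32, mm along the optical axis (not along the pixel's ray), 0 where there is no reading), "K" (3x3 intrinsics, pixels), "xyz" and "orientation" of the camera in the world; the wrist camera has in their place "tool_from_camera" (4x4, takes a point from camera to tool coordinates, whose origin is the TCP and whose axes are the flange's). Camera axes: x right, y up, looking along -z (the intrinsics and any distortion apply to the point x, -y, -z); pixel columns grow to the right and rows downward; lengths in mm; the calibration is good to about 2 mm. A picture is of the moment at which its call begins: read the wrist's pose just before it.
- manip.finish_job(): hands the job in, once; it reports no verdict.
Trained networks look in the newest picture that a camera, given by its name, has taken for a name from the list of things; names that differ only in an ending like _2 or _b are one class to them, and where a whole thing is asked for, a point or a joint stands for the part that bears it (a point fixed in the world has none). Each returns a list of dicts, best first, with "conf" (0 to 1); they miss things now and then, are a little off and sometimes report something else, mostly with a low value. They report only what shows in the picture. A call takes as long as a camera call. They do not tell look-alikes from the thing itself.
- manip.spot_in(camera, target): "pixel" ([column, row] in pixels, amid what is visible of it).
The state is a dict: "t": time; "q": joint angles; "joint_vel": joint speeds; "tau": joint torques, N m; "position": TCP position; "eef_rot": TCP orientation; "force": force on the tool from outside, world axes, zero at the start; "ft_torque": the same for the moment, N m; "width": opening from 0.0 (shut) to 1.0 (fully open).
Only numpy, scipy, OpenCV 4.12 (cv2) and the standard library are available. Lean on these libraries where they do the work, as an engineer would, in place of code of your own. Each camera call takes 0.05 s, during which the arm holds its last target. There are 200 camera calls.

## Working session

There is one attempt and no reset: what is moved stays moved. The work goes in short steps, Python scripts to look and compute and a shell command to move; the robot and the scene stay as the last step left them, time stands still between calls to the robot, and variables do not carry over. Pictures are saved under pics/ and viewed, about 8 in all and at most 12, crops included, and the job is handed in when it is done.

```bash
mkdir -p pics; ls; cat > h.py <<'E'
import numpy as np, cv2, pickle
from scipy.spatial.transform import Rotation as R
from bench import manip
def cap(n):
    s=manip.get_state(); c=manip.capture(n); c['s']=s
    if 'tool_from_camera' in c:
        T=np.eye(4); T[:3,:3]=R.from_rotvec(s['eef_rot']).as_matrix(); T[:3,3]=s['position']
        c['T']=T@np.array(c['tool_from_camera'])
    else:
        o=np.array(c['orientation'],float); T=np.eye(4)
        T[:3,:3]=o if o.shape==(3,3) else R.from_rotvec(o).as_matrix(); T[:3,3]=c['xyz']; c['T']=T
    pickle.dump(c,open(n+'.pkl','wb')); return c
def load(n): return pickle.load(open(n+'.pkl','rb'))
def cloud(c):
    K=np.array(c['K']); z=c['z_map']; v,u=np.mgrid[:480,:640]
    p=np.stack([(u-K[0,2])*z/K[0,0],-(v-K[1,2])*z/K[1,1],-z],-1)
    w=p@c['T'][:3,:3].T+c['T'][:3,3]; w[z<=0]=np.nan; return w
def topix(c,P):
    q=(np.asarray(P)-c['T'][:3,3])@c['T'][:3,:3]; K=np.array(c['K'])
    return np.stack([K[0,0]*q[...,0]/-q[...,2]+K[0,2],K[1,1]*-q[...,1]/-q[...,2]+K[1,2]],-1)
E
python3 - <<'E'
from h import *
s=manip.get_state(); print({k:np.round(v,3) for k,v in s.items()})
for n in ['scene','top','wrist']:
    c=cap(n); print(n,[ (k) for k in c], c['T'].round(3).tolist(), np.array(c['K']).round(1).tolist())
    w=cloud(c); cv2.imwrite(f'pics/{n}0.png',c['frame'])
    for t in ['console','key_large_top','key_small_top','key_bar_top','holder','probe','stage','spot','jar','core','hammer']:
        for d in manip.spot_in(n,t):
            u,v=[int(round(x)) for x in d['pixel']]
            print(n,t,round(d['conf'],2),u,v,np.round(w[min(v,479),min(u,639)]))
E
```

```text
pics
{'t': np.float64(0.0), 'q': array([ 1.217,  0.468, -0.012,  1.604,  0.006,  1.071, -0.056]), 'joint_vel': array([-0.003, -0.001, -0.001, -0.001,  0.001,  0.001,  0.   ]), 'tau': array([ 1.0000e-03, -5.2057e+01, -1.2000e-02, -2.4375e+01, -5.7000e-02,
        1.7000e-02,  0.0000e+00]), 'position': array([ 198.529, -618.374,  235.638]), 'eef_rot': array([-3.102e+00, -4.860e-01,  1.000e-03]), 'force': array([ 0.57 , -0.825, -0.05 ]), 'ft_torque': array([0.008, 0.012, 0.016]), 'width': np.float64(1.003)}
scene ['frame', 'z_map', 'K', 'xyz', 'orientation', 's', 'T'] [[0.801, -0.476, 0.363, 1009.642], [0.599, 0.639, -0.483, -561.842], [-0.002, 0.604, 0.797, 948.526], [0.0, 0.0, 0.0, 1.0]] [[606.3, 0.0, 318.6], [0.0, 606.3, 239.5], [0.0, 0.0, 1.0]]
scene console 0.66 368 161 [557. 212.  43.]
scene key_large_top 0.72 343 152 [511. 187.  63.]
scene key_large_top 0.49 375 122 [514. 301.  63.]
scene key_small_top 0.64 344 152 [512. 189.  61.]
scene key_bar_top 0.45 358 134 [506. 248.  64.]
scene key_bar_top 0.32 373 120 [508. 302.  66.]
scene holder 0.84 213 349 [ 604. -305.   66.]
scene pr
[... 530 characters left out ...]
], [0.0, 537.2, 238.4], [0.0, 0.0, 1.0]]
top console 0.76 212 263 [545. 247.  45.]
top key_large_top 0.45 186 277 [507. 302.  65.]
top holder 0.95 426 260 [ 565. -273.   61.]
top probe 0.89 485 263 [ 547. -386.  157.]
top probe 0.77 436 252 [ 574. -283.  128.]
top stage 0.98 320 257 [561. -16.  88.]
top spot 0.95 319 257 [561. -14.  86.]
top jar 0.95 402 191 [ 729. -211.   87.]
top core 0.79 301 186 [744.  36.  53.]
top hammer 0.73 214 182 [756. 259.  24.]
wrist ['frame', 'z_map', 'K', 'tool_from_camera', 's', 'T'] [[0.307, 0.919, 0.246, 268.45], [-0.952, 0.296, 0.08, -597.516], [0.001, -0.259, 0.966, 385.003], [0.0, 0.0, 0.0, 1.0]] [[400.8, 0.0, 321.8], [0.0, 400.8, 236.7], [0.0, 0.0, 1.0]]
```

View pics/scene0.png

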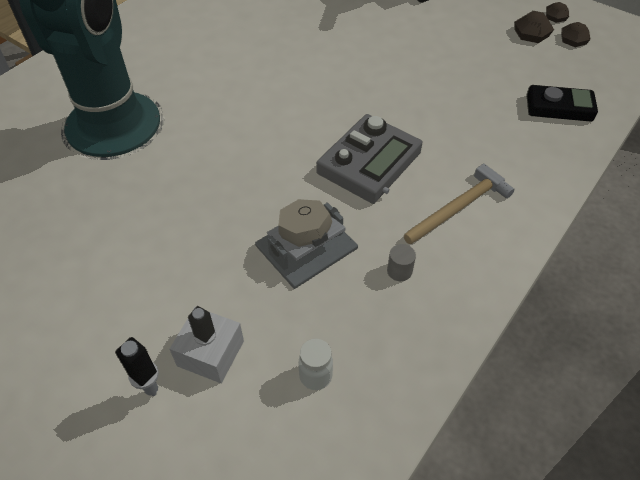

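View pics/top0.png

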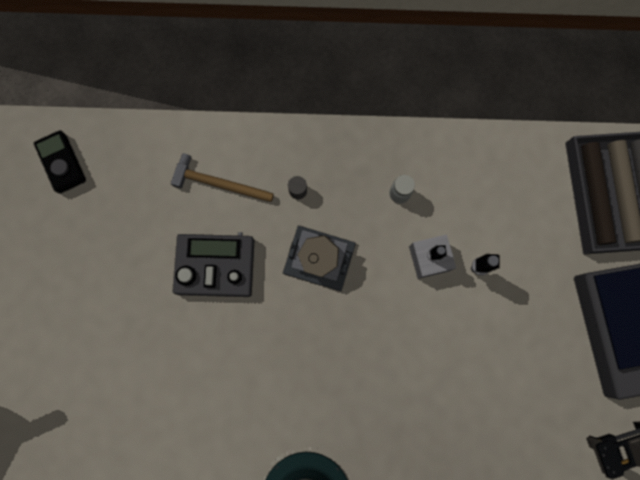

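```bash
python3 - <<'E'
from h import *
for n,px in [('scene',dict(L=(375,122),S=(343,155),B=(360,138),ring=(305,211),cap=(198,311),jar=(316,350),core=(401,252))),('top',dict(L=(185,275),S=(233,277),B=(209,276),ring=(314,258),cap=(441,250),jar=(403,184),core=(297,183)))]:
    c=load(n); w=cloud(c)
    for k,(u,v) in px.items():
        print(n,k,np.round(np.nanmedian(w[v-2:v+3,u-2:u+3].reshape(-1,3),0),1))
    g=cv2.cvtColor(c['frame'],cv2.COLOR_BGR2GRAY)
    m=((w[...,2]>54)&(w[...,2]<72)&(g>130)&(w[...,1]>120)&(w[...,1]<350)&(w[...,0]>440)&(w[...,0]<600)).astype(np.uint8)
    k,lab,st,ce=cv2.connectedComponentsWithStats(m)
    for i in range(1,k):
        if st[i,4]>15: print(n,st[i].tolist(),ce[i].round(1),np.median(w[lab==i],0).round(1))
E
```

```text
scene L [513.8 301.8  63.1]
scene S [514.8 181.2  60.7]
scene B [515.3 241.6  62.3]
scene ring [558.   -2.5  88.9]
scene cap [ 574.1 -292.   138.1]
scene jar [ 743.1 -215.5   85.3]
scene core [739.6  46.5  54.3]
scene [369, 116, 14, 10, 116] [375.4 120.5] [511.8 306.9  62.9]
scene [351, 130, 19, 12, 96] [360.3 135.8] [511.9 247.7  62.8]
scene [340, 149, 8, 6, 40] [343.5 151.7] [510.9 188.2  62.5]
top L [512.1 306.6  61. ]
top S [510.4 190.8  61.6]
top B [511.1 248.3  61.6]
top ring [558.1  -2.3  86.5]
top cap [ 577.6 -292.8  136.4]
top jar [ 747.  -213.7   85.1]
top core [750.5  46.2  54.3]
```

```bash
cat >> h.py <<'E'
def down(yaw):  # tool x along world angle yaw (deg), z down
    return R.from_euler('z',yaw,degrees=True)*R.from_euler('x',180,degrees=True)
def plan(pos,Rt=None):
    s=manip.get_state(); Rc=R.from_rotvec(s['eef_rot'])
    d=Rc.inv().apply(np.array(pos)-s['position'])/30
    r=(Rc.inv()*(Rt if Rt is not None else Rc)).as_rotvec(degrees=True)/8
    print('t',round(s['t'],2),'pos',np.round(s['position'],1),'F',np.round(s['force'],1),'w',round(s['width'],3),'q',np.round(s['q'],2))
    print('shift',d.round(2),'turn',r.round(2))
E
python3 - <<'E'
from h import *
s=manip.get_state();print(R.from_rotvec(s['eef_rot']).as_matrix().round(3))
for y in (0,180): plan((420,-420,236),down(y))
E
```

```text
[[ 0.952  0.306 -0.   ]
 [ 0.306 -0.952 -0.   ]
 [-0.     0.    -1.   ]]
t 1.8 pos [ 198.7 -618.9  236.6] F [ 0.5 -0.8  0. ] w 1.002 q [ 1.22  0.47 -0.01  1.6   0.01  1.07 -0.06]
shift [ 9.05 -4.06  0.02] turn [0.   0.   2.23]
t 1.8 pos [ 198.7 -618.9  236.6] F [ 0.5 -0.8  0. ] w 1.002 q [ 1.22  0.47 -0.01  1.6   0.01  1.07 -0.06]
shift [ 9.05 -4.06  0.02] turn [ -0.     0.   -20.27]
```

```bash
python3 -m crank '[[[9,-4,0],[0,0,-4.5]],[[9,-4,0],[0,0,-4.5]],[[9,-4,0],[0,0,-4.5]],[[9,-4,0],[0,0,-4.5]],[[9,-4,0],[0,0,-4.5]]]' 255; python3 - <<'E'
from h import *
plan((530,-200,236),down(90));plan((530,60,236),down(90))
E
```

```text
t: 2.3
position: [386.4, -451.0, 236.9]
eef_rot: [2.799, 1.426, 0.0]
force: [0.4, -0.7, -0.2]
width: 0.588
t 2.3 pos [ 386.4 -451.   236.9] F [ 0.4 -0.7 -0.2] w 0.588 q [ 0.98  0.39 -0.22  1.73  0.1   1.03  0.09]
shift [ 9.58 -1.04  0.03] turn [ 0.   0.  -4.5]
t 2.3 pos [ 386.4 -451.   236.9] F [ 0.4 -0.7 -0.2] w 0.588 q [ 0.98  0.39 -0.22  1.73  0.1   1.03  0.09]
shift [16.59 -6.14  0.02] turn [ 0.   0.  -4.5]
```

```bash
python3 -m crank '[[[9.6,-1,0],[0,0,-4.5]],[[9.6,-1,0],[0,0,-4.5]],[[9.6,-1,0],[0,0,-4.5]],[[9.6,-1,0],[0,0,-4.5]],[[9.6,-1,0],[0,0,-4.5]]]' ; python3 - <<'E'
from h import *
plan((512,50,236),down(90));plan((512,230,180),down(90))
E
```

```text
t: 2.8
position: [511.4, -234.5, 237.1]
eef_rot: [2.217, 2.224, 0.0]
force: [0.9, -0.1, 0.0]
width: 0.153
t 2.8 pos [ 511.4 -234.5  237.1] F [ 0.9 -0.1  0. ] w 0.153 q [ 0.72  0.36 -0.44  1.8   0.18  1.02  0.22]
shift [9.48 0.05 0.03] turn [0.01 0.01 0.02]
t 2.8 pos [ 511.4 -234.5  237.1] F [ 0.9 -0.1  0. ] w 0.153 q [ 0.72  0.36 -0.44  1.8   0.18  1.02  0.22]
shift [15.48  0.07  1.89] turn [0.01 0.01 0.02]
```

```bash
python3 -m crank '[[[16,0,0],[0,0,0]],[[16,0,0],[0,0,0]],[[16,0,0],[0,0,0]],[[16,0,0],[0,0,0]],[[16,0,0],[0,0,0]]]' ; python3 -m crank '[[[7,0,0.5],[0,0,0]],[[7,0,0.5],[0,0,0]],[[7,0,0.5],[0,0,0]],[[7,0,0.5],[0,0,0]],[[7,0,0.5],[0,0,0]]]' ; python3 - <<'E'
from h import *
plan((511,188,150),down(90));
c=cap('wrist'); cv2.imwrite('pics/w1.png',c['frame']); w=cloud(c)
for t in ['key_large_top','key_small_top','key_bar_top']:
    for d in manip.spot_in('wrist',t):
        u,v=[int(round(x)) for x in d['pixel']]
        print(t,round(d['conf'],2),u,v,np.round(w[min(v,479),min(u,639)],1))
g=cv2.cvtColor(c['frame'],cv2.COLOR_BGR2GRAY)
m=((w[...,2]>56)&(w[...,2]<68)&(g>130)).astype(np.uint8)
k,lab,st,ce=cv2.connectedComponentsWithStats(m)
for i in range(1,k):
    if st[i,4]>40: print(st[i].tolist(),ce[i].round(1),np.median(w[lab==i],0).round(1),np.mean(w[lab==i],0).round(1))
E
```

```text
t: 3.3
position: [510.0, 15.7, 237.2]
eef_rot: [2.217, 2.223, 0.001]
force: [1.0, 0.2, -0.4]
width: 0.007
t: 3.8
position: [507.7, 232.1, 222.1]
eef_rot: [-2.209, -2.233, -0.005]
force: [0.5, 0.5, -0.7]
width: 0.004
t 3.8 pos [507.7 232.1 222.1] F [ 0.5  0.5 -0.7] w 0.004 q [ 0.    0.41 -0.62  1.82  0.27  1.   -0.71]
shift [-1.48  0.09  2.4 ] turn [ 0.01 -0.02  0.08]
key_small_top 0.5 327 268 [513.3 195.5  62.6]
key_bar_top 0.71 330 198 [514.8 252.8  62.2]
key_bar_top 0.41 329 124 [513.  308.1  63.1]
[308, 103, 43, 44, 1475] [329.3 124.9] [513.2 307.4  62.2] [513.3 307.4  62.2]
[302, 194, 54, 19, 999] [328.1 203.2] [513.2 248.8  62.3] [513.4 248.7  62.3]
[317, 265, 22, 10, 144] [328.  269.6] [514.2 193.7  62.1] [514.1 194.   62. ]
```

View pics/w1.png

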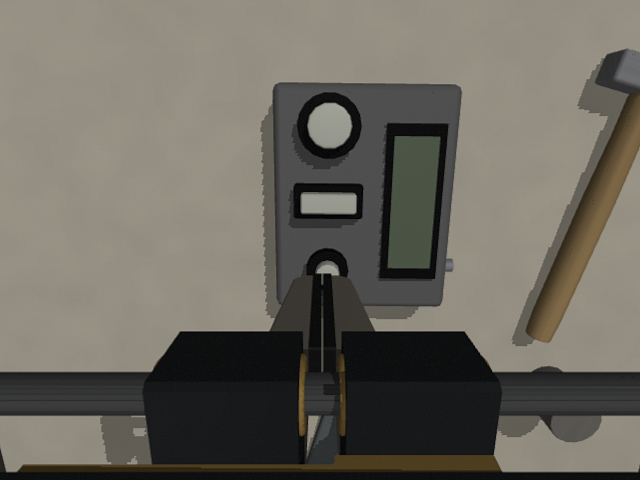

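```bash
python3 -m crank '[[[2.5,0.2,3.9],[0,0,0]],[[2.5,0.2,3.9],[0,0,0]],[[2.5,0.2,3.9],[0,0,0]],[[2.5,0.2,3.9],[0,0,0]],[[2.5,0.2,3.9],[0,0,0]]]'; python3 -c "
from h import *
plan((513.3,307.4,76),down(90))"
```

```text
t: 4.5
position: [516.3, 296.7, 104.4]
eef_rot: [2.219, 2.219, -0.004]
force: [0.5, 0.3, 0.9]
width: 0.005
t 4.5 pos [516.3 296.7 104.4] F [0.5 0.3 0.9] w 0.005 q [-0.18  0.61 -0.54  1.81  0.41  0.84 -0.92]
shift [ 0.36 -0.1   0.95] turn [ 0.01  0.03 -0.  ]
```

```bash
python3 -m crank '[[[0.36,-0.1,0],[0,0,0]],[[0.36,-0.1,0.5],[0,0,0]],[[0.36,-0.1,0.95],[0,0,0]],[[0.36,-0.1,0.95],[0,0,0]],[[0.36,-0.1,0.95],[0,0,0]]]'; python3 -c "
from h import *
plan((513.3,307.4,76),down(90));plan((513.3,307.4,76.5),down(90))"
```

```text
t: 5.0
position: [514.9, 307.7, 78.3]
eef_rot: [2.218, 2.216, 0.001]
force: [-1.9, -2.7, 17.7]
width: 0.006
t 5.0 pos [514.9 307.7  78.3] F [-1.9 -2.7 17.7] w 0.006 q [-0.21  0.65 -0.52  1.81  0.44  0.79 -0.96]
shift [-0.01 -0.05  0.08] turn [ 0.03  0.03 -0.01]
t 5.0 pos [514.9 307.7  78.3] F [-1.9 -2.7 17.7] w 0.006 q [-0.21  0.65 -0.52  1.81  0.44  0.79 -0.96]
shift [-0.01 -0.05  0.06] turn [ 0.03  0.03 -0.01]
```

```bash
python3 -m crank '[[[0,0,-1],[0,0,0]],[[-0.5,0,-1.2],[0,0,0]],[[-2,0,-1.2],[0,0,0]],[[-3.94,0,-1.2],[0,0,0]],[[-3.94,0,-1.2],[0,0,0]]]'; python3 -c "
from h import *
plan((513.3,189.4,76),down(90))"
```

```text
t: 5.5
position: [514.6, 180.9, 113.2]
eef_rot: [2.226, 2.205, -0.008]
force: [0.2, -0.3, 0.2]
width: 0.005
t 5.5 pos [514.6 180.9 113.2] F [ 0.2 -0.3  0.2] w 0.005 q [ 0.03  0.53 -0.55  1.93  0.39  0.79 -0.75]
shift [ 0.29 -0.05  1.24] turn [ 0.02  0.07 -0.07]
```

```bash
python3 -m crank '[[[0.29,-0.05,0.3],[0,0,0]],[[0.29,-0.05,0.3],[0,0,0]],[[0.29,-0.05,0.8],[0,0,0]],[[0.29,-0.05,1.24],[0,0,0]],[[0.29,-0.05,1.24],[0,0,0]]]'; python3 -c "
from h import *
plan((513.3,189.4,76),down(90))"
```

```text
t: 6.0
position: [513.5, 191.6, 78.0]
eef_rot: [2.222, 2.207, -0.008]
force: [-6.6, -3.4, 28.7]
width: 0.002
t 6.0 pos [513.5 191.6  78. ] F [-6.6 -3.4 28.7] w 0.002 q [-0.02  0.59 -0.52  1.94  0.44  0.73 -0.8 ]
shift [-0.07 -0.01  0.07] turn [ 0.03  0.08 -0.05]
```

```bash
python3 -m crank '[[[0,0,-2],[0,0,0]],[[0,0,-4],[0,0,0]],[[-4,-1,-5.3],[0,0,0]],[[-8,-1,-5.3],[0,0,0]],[[-8,-1,-5.3],[0,0,0]]]'; python3 -m crank '[[[-8,0,0],[0,0,0]],[[-8,0,0],[0,0,0]],[[-2,0,0],[0,0,0]],[[-2,0,0],[0,0,0]],[[-2,0,0],[0,0,0]]]' 90; python3 -c "
from h import *
plan((550,-60,236),down(90))"
```

```text
t: 6.5
position: [491.3, 51.8, 218.6]
eef_rot: [2.218, 2.211, -0.007]
force: [1.0, -0.6, -0.2]
width: 0.005
t: 7.0
position: [490.9, -6.9, 218.3]
eef_rot: [2.215, 2.215, -0.008]
force: [0.3, -1.3, -0.2]
width: 0.416
t 7.0 pos [490.9  -6.9 218.3] F [ 0.3 -1.3 -0.2] w 0.416 q [ 0.45  0.28 -0.59  1.97  0.21  0.94 -0.24]
shift [-1.78  1.97 -0.57] turn [ 0.02  0.07 -0.  ]
```

```bash
python3 -m crank '[[[-1.8,2.3,-0.6],[0,0,0]],[[-1.8,2.3,-0.6],[0,0,0]],[[-1.8,2.3,-0.6],[0,0,0]],[[-1.8,2.3,-0.6],[0,0,0]]]'; python3 - <<'E'
from h import *
c=cap('wrist'); cv2.imwrite('pics/w2.png',c['frame']); w=cloud(c)
pickle.dump(c,open('ring.pkl','wb'))
for d in manip.spot_in('wrist','spot'): 
    u,v=[int(round(x)) for x in d['pixel']]; print(d['conf'],u,v,w[v,u])
plan((575,-340,250),down(90))
E
```

```text
t: 7.4
position: [559.8, -60.2, 235.8]
eef_rot: [2.216, 2.217, -0.009]
force: [0.2, -0.5, 0.5]
width: 0.647
0.72 337 158 [571.45696346  -9.6424827   91.14451357]
t 7.5 pos [558.9 -59.2 236.1] F [0.6 0.5 0.3] w 0.649 q [ 0.48  0.38 -0.55  1.8   0.24  1.03 -0.16]
shift [-9.36  0.51 -0.37] turn [0.01 0.07 0.02]
```

View pics/w2.png

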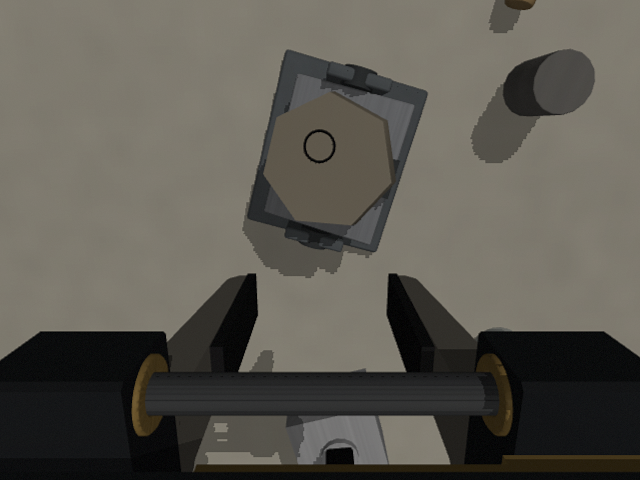

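```bash
python3 - <<'E'
from h import *
c=load('ring'); w=cloud(c)
g=cv2.cvtColor(c['frame'],cv2.COLOR_BGR2GRAY)
roi=np.zeros((480,640),np.uint8); cv2.circle(roi,(325,160),45,1,-1)
P=w[(roi>0)]; P=P[~np.isnan(P[:,0])]
for _ in range(3):
    m=P.mean(0); n=np.linalg.svd(P-m,full_matrices=False)[2][2]; n*=np.sign(n[2]); e=(P-m)@n; P=P[abs(e)<2.5*e.std()]
print('n',n.round(3),'slope',np.degrees(np.arccos(n[2])),'az',np.degrees(np.arctan2(n[1],n[0])),'std',e.std())
loc=np.zeros_like(roi); cv2.circle(loc,(319,146),26,1,-1)
med=np.median(g[loc>0]); mk=((g<med-25)&(loc>0)).astype(np.uint8)
cs=max(cv2.findContours(mk,cv2.RETR_EXTERNAL,cv2.CHAIN_APPROX_NONE)[0],key=len)
el=cv2.fitEllipse(cs); print(el)
K=np.array(c['K']); u,v=el[0]
d=c['T'][:3,:3]@np.array([(u-K[0,2])/K[0,0],-(v-K[1,2])/K[1,1],-1]); o=c['T'][:3,3]
s=((m-o)@n)/(d@n); S=o+s*d; print('spot',S.round(1))
for nm in ('scene','top'): # cross-check plane
    cc=load(nm); ww=cloud(cc); q=topix(cc,S); print(nm,q.round(1))
    D=np.linalg.norm(ww-m,axis=-1)<30; Q=ww[D]; mm=np.median(Q,0)
    Q=Q[abs((Q-m)@n)<8]; nn=np.linalg.svd(Q-Q.mean(0),full_matrices=False)[2][2]; print(nn*np.sign(nn[2]),(Q-m).dot(n).mean())
np.savez('ring.npz',S=S,n=n)
E
python3 -m crank '[[[-9.4,0.5,-0.4],[0,0,0]],[[-9.4,0.5,-0.4],[0,0,0]],[[-9.4,0.5,-0.4],[0,0,0]],[[-9.4,0.5,-0.4],[0,0,0]],[[-9.4,0.5,-0.4],[0,0,0]]]'
python3 -m crank '[[[-1,0,0],[0,0,0]],[[-1,0,0],[0,0,0]]]'
python3 - <<'E'
from h import *
c=cap('wrist'); cv2.imwrite('pics/w3.png',c['frame']); w=cloud(c)
plan((575,-292,170),down(90))
for t in('probe','holder'):
  for d in manip.spot_in('wrist',t): 
    u,v=[int(round(x)) for x in d['pixel']]; print(t,d['conf'],u,v,w[v,u])
E
```

```text
n [-0.199  0.055  0.978] slope 11.90254112202168 az 164.56813102635138 std 0.6705061014616762
((318.9559326171875, 145.70245361328125), (32.03974533081055, 33.2649040222168), 4.655736446380615)
spot [558.5  -1.2  87.8]
scene [305.5 211. ]
[-0.19757091  0.05061467  0.97898105] 1.0312754590870168
top [313.5 257.8]
[-0.2053973   0.05031258  0.97738457] -0.40374600121835397
t: 8.0
position: [572.6, -310.4, 249.4]
eef_rot: [2.211, 2.222, -0.01]
force: [-0.5, 0.4, -0.5]
width: 0.651
t: 8.2
position: [570.7, -345.4, 248.7]
eef_rot: [2.218, 2.215, -0.014]
force: [-0.1, 0.4, -1.3]
width: 0.643
t 8.25 pos [ 571.5 -341.6  248.8] F [ 0.2 -0.7 -0.6] w 0.646 q [ 0.79  0.53 -0.44  1.53  0.25  1.14  0.3 ]
shift [1.68 0.12 2.61] turn [-0.01  0.06  0.01]
probe 0.94 330 155 [ 576.39952478 -290.67090374  136.62969766]
probe 0.91 298 305 [ 555.35685118 -387.41673415  152.16281353]
holder 0.2 331 154 [ 577.05499259 -290.12145108  135.55556832]
```

View pics/w3.png

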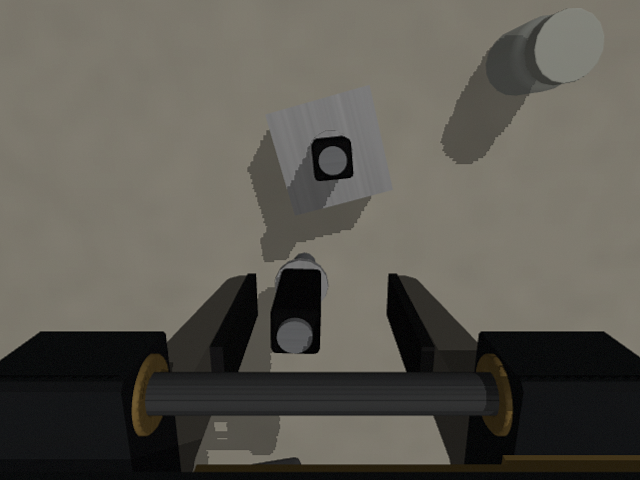

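```bash
python3 - <<'E'
from h import *
c=load('wrist'); w=cloud(c); g=cv2.cvtColor(c['frame'],cv2.COLOR_BGR2GRAY)
near=np.hypot(w[...,0]-576,w[...,1]+291)<28
A=w[near&(w[...,2]>134)&(g>90)]; print('cap',len(A),np.median(A,0).round(1),((A.min(0)+A.max(0))/2).round(1))
B=w[near&(w[...,2]>129)&(w[...,2]<142)]
r=cv2.minAreaRect(B[:,:2].astype(np.float32)); print('handle top',len(B),r)
H=w[near&(w[...,2]>90)]; print(cv2.minAreaRect(H[:,:2].astype(np.float32)))
Bl=w[(w[...,2]>58)&(w[...,2]<70)&(np.hypot(w[...,0]-576,w[...,1]+291)<70)]
print('block',cv2.minAreaRect(Bl[:,:2].astype(np.float32)))
E
```

```text
cap 423 [ 578.3 -293.2  137.3] [ 578.  -293.9  137.3]
handle top 1583 ((577.6778564453125, -293.8760681152344), (25.975698471069336, 26.015050888061523), 5.824722766876221)
((578.2623291015625, -299.80267333984375), (25.96486473083496, 38.027320861816406), 5.687796592712402)
block ((577.5908203125, -293.9201354980469), (85.25259399414062, 85.11949920654297), 15.076214790344238)
```

```bash
python3 -c "
from h import *
plan((577.7,-293.9,165),down(95.8))"; python3 -m crank '[[[1.6,0.2,1.5],[0,0.05,-0.7]],[[1.6,0.2,2.8],[0,0.05,-0.7]],[[1.6,0.2,2.8],[0,0.05,-0.7]],[[1.6,0.2,2.8],[0,0.05,-0.7]],[[1.6,0.2,2.8],[0,0.05,-0.7]]]'; python3 -c "
from h import *
plan((577.7,-293.9,107),down(95.8))"
```

```text
t 8.35 pos [ 572.8 -337.9  249.4] F [-0.3 -0.   0.4] w 0.649 q [ 0.79  0.53 -0.45  1.53  0.25  1.14  0.3 ]
shift [1.49 0.17 2.8 ] turn [-0.    0.06 -0.67]
t: 8.85
position: [579.8, -291.4, 167.4]
eef_rot: [2.1, 2.332, -0.001]
force: [0.2, 0.2, 0.3]
width: 0.65
t 8.85 pos [ 579.8 -291.4  167.4] F [0.2 0.2 0.3] w 0.65 q [ 0.74  0.59 -0.46  1.64  0.3   0.98  0.28]
shift [-0.07 -0.08  2.01] turn [0.02 0.02 0.02]
```

```bash
python3 -m crank '[[[-0.07,-0.08,0.7],[0,0,0]],[[-0.07,-0.08,2],[0,0,0]],[[-0.07,-0.08,2],[0,0,0]],[[-0.07,-0.08,2],[0,0,0]],[[-0.07,-0.08,2],[0,0,0]]]'; python3 -c "
from h import *
plan((577.7,-293.9,107),down(95.8))"
```

```text
t: 9.35
position: [579.3, -294.7, 110.2]
eef_rot: [2.098, 2.328, 0.001]
force: [-0.1, 0.2, 0.5]
width: 0.65
t 9.35 pos [ 579.3 -294.7  110.2] F [-0.1  0.2  0.5] w 0.65 q [ 0.72  0.65 -0.43  1.68  0.34  0.88  0.26]
shift [ 0.03 -0.05  0.11] turn [0.04 0.04 0.02]
```

```bash
python3 -m crank '[[[0.03,-0.05,0.1],[0,0,0]],[[0.03,-0.05,0.1],[0,0,0]],[[0.03,-0.05,0.1],[0,0,0]],[[0.03,-0.05,0.1],[0,0,0]],[[0.03,-0.05,0.1],[0,0,0]]]' 255; python3 -m crank '[[[0,0,0],[0,0,0]],[[0,0,0],[0,0,0]],[[0,0,0],[0,0,0]]]';python3 -c "
from h import *
plan((577.7,-293.9,220),down(95.8))"
```

```text
t: 9.85
position: [577.7, -294.0, 107.5]
eef_rot: [2.098, 2.329, 0.001]
force: [-0.4, 0.3, 3.1]
width: 0.282
t: 10.15
position: [577.7, -294.1, 107.5]
eef_rot: [2.098, 2.329, 0.001]
force: [-0.4, 0.4, 1.4]
width: 0.282
t 10.15 pos [ 577.7 -294.1  107.5] F [-0.4  0.4  1.4] w 0.282 q [ 0.72  0.66 -0.43  1.68  0.34  0.87  0.26]
shift [-0.01  0.02 -3.75] turn [0.04 0.04 0.02]
```

```bash
python3 -m crank '[[[0,0,-0.6],[0,0,0]],[[0,0,-1.5],[0,0,0]],[[0,0,-3],[0,0,0]],[[0,0,-4.2],[0,0,0]],[[0,0,-4.2],[0,0,0]]]'; python3 - <<'E'
from h import *
z=np.load('ring.npz');S,n=z['S'],z['n']
ax=np.cross([0,0,1],n); a=np.arcsin(np.linalg.norm(ax)); Rt=R.from_rotvec(ax/np.linalg.norm(ax)*a)*down(95.8)
plan(S+n*150,Rt)
E
```

```text
t: 10.65
position: [579.8, -294.1, 239.0]
eef_rot: [2.091, 2.322, 0.005]
force: [0.2, -0.2, -1.8]
width: 0.278
t 10.65 pos [ 579.8 -294.1  239. ] F [ 0.2 -0.2 -1.8] w 0.278 q [ 0.76  0.51 -0.48  1.59  0.26  1.09  0.32]
shift [10.16 -0.65  0.04] turn [-1.29 -0.47  0.03]
```

```bash
python3 -m crank '[[[10,-0.6,0],[-0.3,-0.1,0]],[[10,-0.6,0],[-0.6,-0.2,0]],[[10,-0.6,0],[-1,-0.4,0]],[[10,-0.6,0],[-1.3,-0.5,0]],[[10,-0.6,0],[-1.3,-0.5,0]]]'; cat > ap.py <<'E'
from h import *
import sys
z=np.load('ring.npz');S,n=z['S'],z['n']
ax=np.cross([0,0,1],n); a=np.arcsin(np.linalg.norm(ax)); Rt=R.from_rotvec(ax/np.linalg.norm(ax)*a)*down(95.8)
plan(S+n*float(sys.argv[1]),Rt)
E
python3 ap.py 140
```

```text
t: 11.15
position: [535.5, -44.7, 233.8]
eef_rot: [1.974, 2.192, 0.133]
force: [0.8, 0.8, -2.0]
width: 0.282
t 11.15 pos [535.5 -44.7 233.8] F [ 0.8  0.8 -2. ] w 0.282 q [ 0.5   0.24 -0.59  2.    0.3   0.76 -0.15]
shift [ 1.73 -0.03  0.16] turn [-0.    0.03  0.03]
```

Move to standoff, settle, and check from the scene and wrist cameras how the probe sits in the hand.

```bash
python3 -m crank '[[[1.7,0,0.2],[0,0,0]],[[1.7,0,0.2],[0,0,0]],[[1.7,0,0.2],[0,0,0]],[[1.7,0,0.2],[0,0,0]],[[1.7,0,0.2],[0,0,0]]]'; python3 ap.py 140; python3 - <<'E'
from h import *
ims=[]
for nm in('scene','wrist'):
    c=cap(nm); 
    if nm=='scene':
        s=manip.get_state();Rc=R.from_rotvec(s['eef_rot']); tip=s['position']+Rc.apply([0,0,99.5]); org=s['position']+Rc.apply([0,0,43.5])
        print('tip',tip.round(1)); f=c['frame'].copy()
        u,v=topix(c,tip); print(topix(c,np.array([tip,org])).round(1))
        u,v=int(u),int(v); k=cv2.resize(f[v-60:v+45,u-70:u+70],None,fx=4,fy=4,interpolation=cv2.INTER_CUBIC)
        cv2.circle(k,(280,240),6,(0,0,255),1); cv2.imwrite('pics/s4.png',k); print(u-70,v-60)
    else: cv2.imwrite('pics/w4.png',c['frame'])
E
```

```text
t: 11.65
position: [531.8, 3.6, 223.5]
eef_rot: [1.977, 2.19, 0.131]
force: [0.9, -0.3, -1.8]
width: 0.282
t 11.65 pos [531.8   3.6 223.5] F [ 0.9 -0.3 -1.8] w 0.282 q [ 0.41  0.25 -0.6   2.02  0.34  0.75 -0.29]
shift [ 0.09 -0.02 -0.06] turn [-0.01  0.04  0.01]
tip [551.6  -2.2 126.2]
[[301.7 195.9]
 [297.1 171. ]]
231 135
```

View pics/s4.png

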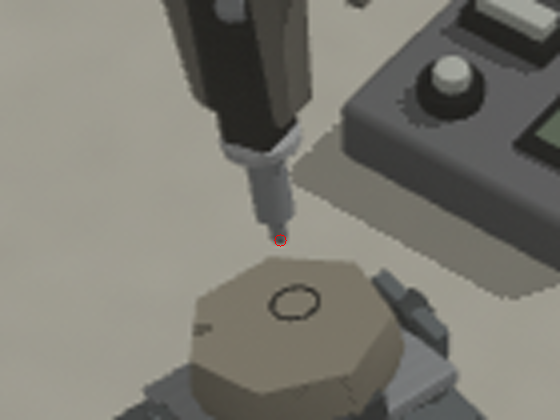

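View pics/w4.png

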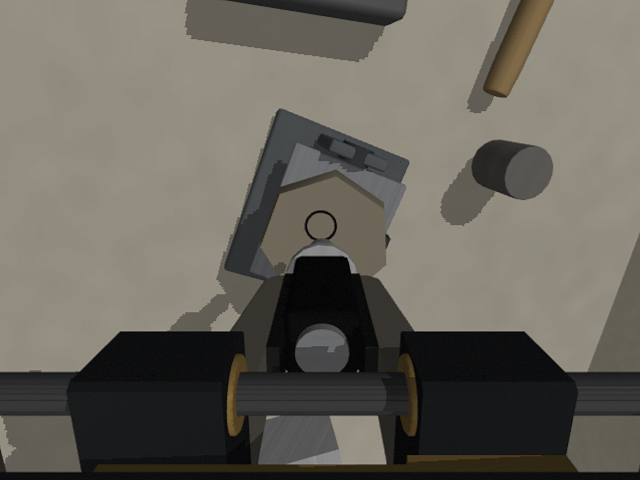

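```bash
python3 -m crank '[[[0.09,0,0.3],[0,0.04,0]],[[0.09,0,0.7],[0,0.04,0]],[[0.09,0,1.1],[0,0.04,0]],[[0.09,0,1.1],[0,0.04,0]],[[0.09,0,1.1],[0,0.04,0]]]'; python3 ap.py 93.5
```

```text
t: 12.25
position: [537.9, 4.8, 190.4]
eef_rot: [1.979, 2.194, 0.137]
force: [-0.4, 0.2, -2.0]
width: 0.279
t 12.25 pos [537.9   4.8 190.4] F [-0.4  0.2 -2. ] w 0.279 q [ 0.38  0.31 -0.57  2.03  0.4   0.69 -0.34]
shift [-0.01 -0.01  0.38] turn [-0.02 -0.01  0.01]
```

```bash
python3 -m crank '[[[0,0,0.12],[0,0,0]],[[0,0,0.2],[0,0,0]],[[0,0,0.28],[0,0,0]],[[0,0,0.32],[0,0,0]],[[0,0,0.32],[0,0,0]]]'; python3 ap.py 93.5
```

```text
t: 12.75
position: [540.0, 4.4, 181.2]
eef_rot: [1.979, 2.194, 0.137]
force: [-0.7, 0.7, 1.9]
width: 0.282
t 12.75 pos [540.    4.4 181.2] F [-0.7  0.7  1.9] w 0.282 q [ 0.37  0.33 -0.56  2.04  0.41  0.68 -0.36]
shift [-0.01 -0.02  0.06] turn [-0.01 -0.01  0.01]
```

```bash
python3 -m crank '[[[0,0,0.02],[0,0,0]],[[0,0,0.02],[0,0,0]],[[0,0,0.02],[0,0,0]],[[0,0,0.02],[0,0,0]],[[0,0,0.02],[0,0,0]]]'; python3 ap.py 93.5; python3 - <<'E'
from h import *
F=[]
for i in range(6):
    c=cap('scene'); F.append(c['s']['force'])
print(np.round(F,1).tolist())
z=np.load('ring.npz'); u,v=topix(c,z['S']).astype(int)
k=cv2.resize(c['frame'][v-60:v+45,u-70:u+70],None,fx=4,fy=4,interpolation=cv2.INTER_CUBIC); cv2.imwrite('pics/s5.png',k)
w=cloud(c); Q=w[(np.linalg.norm(w-z['S'],axis=-1)<40)]; e=(Q-z['S'])@z['n']; print('face offset',np.median(e[abs(e)<6]).round(2))
E
```

```text
t: 13.25
position: [540.1, 4.3, 180.7]
eef_rot: [1.979, 2.194, 0.137]
force: [-1.1, -0.0, 2.2]
width: 0.279
t 13.25 pos [540.1   4.3 180.7] F [-1.1 -0.   2.2] w 0.279 q [ 0.37  0.33 -0.56  2.04  0.42  0.67 -0.36]
shift [-0.01 -0.02  0.05] turn [-0.01 -0.01  0.01]
[[-1.1, -0.0, 2.2], [-1.6, 0.5, 0.1], [-1.7, 0.9, 2.3], [-0.8, 1.0, 1.7], [-1.2, 0.8, 0.6], [-1.8, 0.1, 0.9]]
face offset 0.96
```

View pics/s5.png

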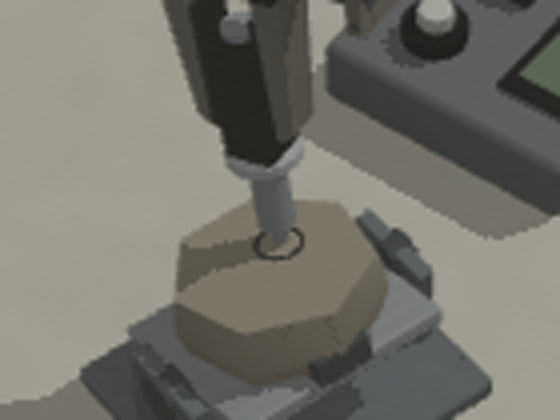

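```bash
python3 -m crank '[[[0,0,0.05],[0,0,0]],[[0,0,0.05],[0,0,0]],[[0,0,0.05],[0,0,0]],[[0,0,0.05],[0,0,0]],[[0,0,0.05],[0,0,0]]]'; python3 ap.py 93.5; python3 - <<'E'
from h import *
F=[]
for i in range(8): F.append(cap('scene')['s']['force'])
print(np.mean(F,0).round(2))
print(manip.finish_job())
E
```

```text
t: 14.05
position: [540.4, 4.3, 179.2]
eef_rot: [1.979, 2.194, 0.137]
force: [-0.6, 0.2, 1.8]
width: 0.277
t 14.05 pos [540.4   4.3 179.2] F [-0.6  0.2  1.8] w 0.277 q [ 0.37  0.33 -0.56  2.04  0.42  0.67 -0.36]
shift [-0.01 -0.02 -0.  ] turn [-0.01 -0.01  0.01]
[-1.31  0.38  1.57]
the job is handed in; nothing more can be done
None
```

The job was handed in at about 14.5 s. I pressed the large key fully down and let it up, then the small key. I took the smaller probe by its handle, lifted it out of the stand and set it in the ring on the rock. The arm is still holding it there at a light push; no verdict came back.

- **Keys:** the fingertips went down to the keys' stops both times, at about 18 N and 29 N. I did not measure the keys coming back up, but the arm rose clear after each press and did not go down on the bar key.
- **Tip position:** the last close-up, taken just before a final 1 to 1.5 mm push, shows the tip inside the ring, near its centre. The hand ended within about 1 mm of its aim.
- **Squareness:** the tool was within about 0.2° of square to the fitted face, which slopes 11.9°. The probe looked straight in the hand.
- **Push:** the force change of about 3.5 to 4 N and the hand's position both put the sprung tip about 5 to 6 mm in. The force readings scatter by about 1 N, so this is an estimate.
- **Disagreement:** the rock face read about 1 mm off its first measured position in the scene camera. That camera showed the same 1 mm offset before contact, so I take it as calibration error, not a shift.
- **Jar, core and hammer:** the arm's path stayed clear of them, but I did not check them again at the end.

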